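Put the eye drops away in the medicine fridge

TASK

Swing the little medicine fridge's door wide open, stand the amber bottle with the yellow cap upright in the blue rack on the inside of the door, and then shut the door fully with the bottle in it. Keep the bottle upright all the way, and leave the other things on the table where they are.

Things in the scene. Friction and masses are not known exactly. Their poses are not given: they have to be found in the camera images.
- fridge: white mini fridge fixed to the table, 200 mm wide, 200 deep (plus door), 260 high. Origin: on the table under the door's hinge axis, at the left front corner as seen facing the front. x points into it (front faces -x), y to its left (it spans y -200 to 0), z up.
- door (a joint): door angle about its vertical hinge, rad: 0 shut, stop at 1.9; may start up to 0.05 ajar. Opening, its free edge swings clockwise seen from above: door yaw = fridge yaw - angle. Stays where left (friction 0.12 N m, 0.7 N at the handle); no latch or spring. White panel, 0.7 kg, 20 mm thick, 200 wide, 22 to 246 mm above the table.
- hinge (a point): point on the hinge axis, 230 mm above the table, at the door's left edge, in the plane of its inner face. Axes of hinge, handle and rack turn with the door: x from its outer to its inner face, y along the door towards the hinge, z up.
- handle (a point): grasp point on the handle, a vertical dark steel bar 12 mm thick, its axis 35 mm off the outer face, 149 to 252 mm above the table; two stubs (heights 165, 198 mm) join it to the door. Above 203 mm it stands free, 29 mm from the door: pinch or hook it from above. This point: on the bar's axis, 230 mm high, (-55, -175, 0) mm from the hinge point in door axes.
- rack (a point): centre of the floor of the blue open-topped rack on the door's inner face, 100 mm above the table. Inside 64 mm across (x, inner face to front wall) by 140 mm along the door (y); front and end walls 40 mm high. At (32, -97, -130) mm from the hinge point in door axes. Empty, nothing above it when the door is open.
- drops: the amber glass bottle with a yellow cap and white label, loose, standing on the table, about 0.16 kg. Origin: centre of its underside, z up. 130 mm tall; body 48 mm in diameter up to 78 mm, tapering shoulder, cap 34 mm in diameter from 94 to 130 mm.
- saline: bystander: white bottle with a blue cap and blue label, same shape and size as the amber one, loose. Origin: centre of its underside.
- cleaner: bystander: green bottle with a black cap and white label, same shape and size, loose. Origin: centre of its underside.
- torch: bystander: red torch, 165 mm tall, 44 mm in diameter, standing on its head, loose. Origin: centre of its underside.
- pen_cup: bystander: empty black cup, 76 mm in diameter, 100 mm tall, loose. Origin: centre of its underside.
- tissue_box: bystander: blue tissue box, 120 x 230 x 75 mm, loose. Origin: centre of its underside.
- lens_case: bystander: shallow wooden trial-lens case, 170 x 220 x 40 mm, loose. Origin: centre of its underside.
There are look-alikes about, which are no part of the job. There is more than one size of the drops; the one meant has the size given above.

How it is judged:
On the way, in this order (a step that is already met when the one before it is completed fails the run):
1. the fridge door is wide open (at least 1.0 rad) (value of joint door above 1 rad), for 0.1 s.
2. with the door still open (over 0.6 rad), the amber bottle stands upright in the door's rack, let go (value of joint door above 0.6 rad and x of drops in the frame of rack between -0.02 and 0.02 m and y of drops in the frame of rack between -0.06 and 0.06 m and z of drops in the frame of rack between -0.006 and 0.008 m and angle between drops's own z axis and vertical below 0.15 rad and contact force between the fingers and drops below 0.1 N), for 0.2 s.
At the end, for the whole second after the job is handed in: The door is shut (within 0.05 rad) with the amber bottle at rest inside it, standing in the rack on its floor (origin within 20 mm across and 60 mm along of the rack's centre, -6 to 8 mm above its floor), tilted less than 0.15 rad (value of joint door below 0.05 rad and x of drops in the frame of rack between -0.02 and 0.02 m and y of drops in the frame of rack between -0.06 and 0.06 m and z of drops in the frame of rack between -0.006 and 0.008 m and angle between drops's own z axis and vertical below 0.15 rad and linear speed of drops below 0.03 m/s); the robot touches nothing.
It fails at once if the amber bottle is tipped by more than 0.7 rad (angle between drops's own z axis and vertical above 0.7 rad).
It fails at once if another thing on the table is moved by more than 40 mm (distance of any of saline, cleaner, torch, pen_cup, tissue_box, lens_case from where it was at the start of the episode above 0.04 m).
It fails at once if another bottle or the torch is knocked over (angle between any of saline, cleaner, torch's own z axis and vertical above 0.7 rad).
It also fails if it takes over 70 s, if anything falls off the work surface, if the arm or the gripper's body presses on something with over 40 N, if the wrist force passes 120 N, or if a joint passes its speed limit or range.

ROBOT

A 7-joint arm with a two-finger parallel gripper is mounted at the origin on the work surface. World frame = base frame: x ahead of the robot, y to its left, z up, the work surface at z = 0. Lengths are in m, angles in rad, forces in N, time in s.
With the tool pointing down it reaches from about 0.35 to 0.9 m from the base axis. Payload 8.1 kg.
Tool frame: the origin (TCP) lies at the very end of the fingers, on their centre line; the grasp point (between the pads) lies grip_point_offset behind it (grip_point_offset is the distance from the TCP to the grasp point, in m); z points along the fingers, y is the direction in which the jaws open and shut (so a half turn about z gives the same grasp; the last joint's range is limited). The gripper opens to 92 mm and grips with 3 to 60 N. Pads are 19 mm wide; open, the fingers measure 130 mm over their backs; the gripper's body (75 mm by 190 mm) begins 47 mm behind the grasp point.
Start: joints at [-1.278, 0.434, 0.025, 1.573, -0.012, 1.134, -0.075], TCP at [0.241, 0.577, 0.227] pointing down, gripper open.
Joint ranges: [-2.62, 2.62], [-0.44, 2.09], [-1.27, 1.32], [0.08, 2.57], [-1.32, 4.46], [0.12, 2], [-2.74, 2.74]. Speed limits (rad/s): [2.22, 2.22, 3.01, 3.01, 3.14, 3.14, 3.14].

INTERFACE

Orientations are given as a rotation vector (axis times angle).
In Python, from cell import * gives the robot as it stands.
- The arm moves only by the tool drive_tool, never from a script. Its argument "increments" is a list of rows, each an object of numbers: "grip": the gripper's target within -1 to 1 (shut at 1, half-way at 0, fully open at -1); "tx", "ty", "tz": the shift along the world's x, y, z normalised to -1 to 1, where 1 is 400 mm; "turn": the turn about the world's z normalised to -1 to 1, where 1 is 60 degrees. In form: [{"grip": .., "tx": .., "ty": .., "tz": .., "turn": ..}, ...]. A call has 1 to 20 rows; each row is the pose to reach, as a shift and turn from the pose measured when the call began; what a row does not reach only later rows make up. A row lasts 1/10 s, in which the tool goes at most 50 mm and 8.59 degrees, less where a joint would pass 70% of its speed; a pose out of reach is approached as far as the arm can. A call with a number of a shift or a turn outside -1 to 1 is refused whole. A call with a gripper value outside its range is refused whole. The fingers move at their own pace and stop on an object; "newtons" is the grip in N (left out, the last holds). Time passes only in rows, so rows that repeat a pose let the fingers close. It gives the time, the measured TCP pose, the force and the opening at its end, in the units of the state.
- observe(): the state, without advancing time (a new reading comes with each control period).
- get_image(name): name is "side" or "top" or "wrist"; returns the picture (480x640x3 uint8, red, green, blue); there is no depth.
- camera_info(name): a dict with "fx", "fy", "cx", "cy" (pixels), "eye" and "rotation" of the camera in the world; the wrist camera has in their place "hand_eye" (4x4, takes a point from camera to tool coordinates, whose origin is the TCP and whose axes are the flange's). Camera axes: x right, y down, z forward; pixel columns grow to the right and rows downward; lengths in m; the calibration is good to about 2 mm. A picture is of the moment at which its call begins: read the wrist's pose just before it. camera_info takes no time and is no camera call.
- sign_off(): hands the job in, once; it reports no verdict.
The state is a dict: "clock": time; "joints": joint angles; "dq": joint speeds; "joint_efforts": joint torques, N m; "position": TCP position; "ee_rot": TCP orientation; "force": force on the tool from outside, world axes, zero at the start; "ft_torque": the same for the moment, N m; "width": opening from 0.0 (shut) to 1.0 (fully open).
Only numpy, scipy, OpenCV 4.12 (cv2) and the standard library are available. Lean on these libraries where they do the work, as an engineer would, in place of code of your own. Each camera call takes 0.05 s, during which the arm holds its last target. There are 200 camera calls.

## Working session

There is one attempt and no reset: what is moved stays moved. The work goes in short steps, Python scripts to look and compute and a tool call to move; the robot and the scene stay as the last step left them, time stands still between calls to the robot, and variables do not carry over. Pictures are saved under pics/ and viewed, about 8 in all and at most 12, crops included, and the job is handed in when it is done.

Besides the shell and the picture viewer there is one more tool, called after "Request:" as a command line: name --argument value ..., lists and objects as JSON in quotes. drive_tool: Moves the arm, as the interface text tells. Its arguments: {"type":"object","properties":{"increments":{"type":"array","items":{"type":"object","properties":{"grip":{"type":"number"},"tx":{"type":"number"},"ty":{"type":"number"},"tz":{"type":"number"},"turn":{"type":"number"}}}},"newtons":{"type":"number"}},"required":["increments"]}

```bash
mkdir -p pics
python3 - <<'E'
from cell import *
import cv2
for n in ("top","side"):
    cv2.imwrite(f"pics/{n}0.png",get_image(n)[:,:,::-1])
    print(n,camera_info(n))
print(camera_info("wrist"))
print(observe())
E
ls
```

```text
top {'fx': 463.2071512818442, 'fy': 463.2071512818442, 'cx': 315.3838372057166, 'cy': 241.71772547069034, 'eye': array([0.35805177, 0.0129534 , 1.32904863]), 'rotation': array([-2.09628137,  2.1237028 , -0.18612914])}
side {'fx': 613.7112859792998, 'fy': 613.7112859792998, 'cx': 318.0029905698674, 'cy': 227.242287443165, 'eye': array([-0.25960352, -1.17422203,  1.00736832]), 'rotation': array([-2.02019985,  0.63624455, -0.38217785])}
{'fx': 425.163233502603, 'fy': 425.163233502603, 'cx': 315.1995319468702, 'cy': 240.02694148196, 'hand_eye': array([[ 4.02309368e-04, -9.69861363e-01, -2.43657084e-01,
         6.55026455e-02],
       [ 9.99999889e-01,  4.50157226e-04, -1.40692721e-04,
         3.49131823e-04],
       [ 2.46136432e-04, -2.43657000e-01,  9.69861436e-01,
        -1.58525652e-01],
       [ 0.00000000e+00,  0.00000000e+00,  0.00000000e+00,
         1.00000000e+00]])}
{'clock': 0.1, 'joints': array([-1.27761227,  0.43515806,  0.02494713,  1.57403097, -0.01160763,
        1.13399803, -0.07511953]), 'dq': array([-0.00060098, -0.00340329,  0.00120711, -0.00339272, -0.00118972,
        0.00161867,  0.00059979]), 'joint_efforts': array([ 4.00376797e-03, -6.69122815e+01,  9.88434814e-01, -3.15147972e+01,
       -6.05082745e-02,  3.74116504e-02,  9.82210486e-05]), 'position': array([0.24080798, 0.57623213, 0.22601057]), 'ee_rot': array([-6.17717657e-01, -3.08008764e+00,  2.26063165e-03]), 'force': array([0.23540113, 0.36985881, 0.47552562]), 'ft_torque': array([-0.01668741, -0.04083524,  0.06172644]), 'width': 1.001095741530055}
pics
```

View pics/top0.png

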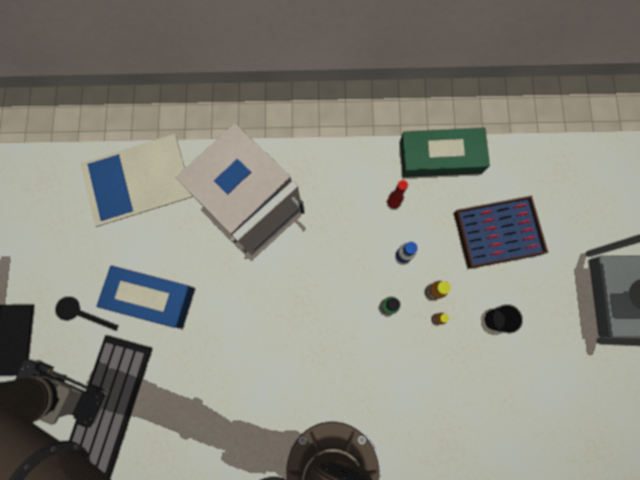

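View pics/side0.png

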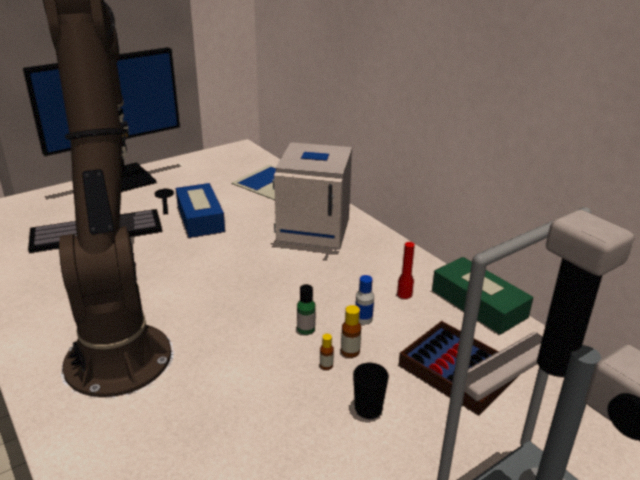

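Run:
```python
import cv2, numpy as np
t=cv2.imread("pics/top0.png"); s=cv2.imread("pics/side0.png")
def crop(i,x,y,w,h,k):
    c=cv2.resize(i[y:y+h,x:x+w],None,fx=k,fy=k,interpolation=cv2.INTER_CUBIC)
    for a in range((-x)%10,w,10): 
        cv2.line(c,(a*k,0),(a*k,6 if (x+a)%50 else 16),(0,0,255),1)
    for b in range((-y)%10,h,10): cv2.line(c,(0,b*k),(6 if (y+b)%50 else 16,b*k),(0,0,255),1)
    return c
m=np.zeros((600,800,3),np.uint8)
def put(c,x,y): m[y:y+c.shape[0],x:x+c.shape[1]]=c
put(crop(t,175,120,133,140,3),0,0)       # top fridge
put(crop(t,375,175,133,160,3),400,0)   # bottles top
m2=np.zeros((600,800,3),np.uint8)
cv2.imwrite("pics/m1.png",m[:480])
put(crop(s,270,140,90,115,4),0,0)
put(crop(s,290,270,100,120,4),400,0)
cv2.imwrite("pics/m2.png",m[:480])
```

```text
(no output)
```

View pics/m1.png

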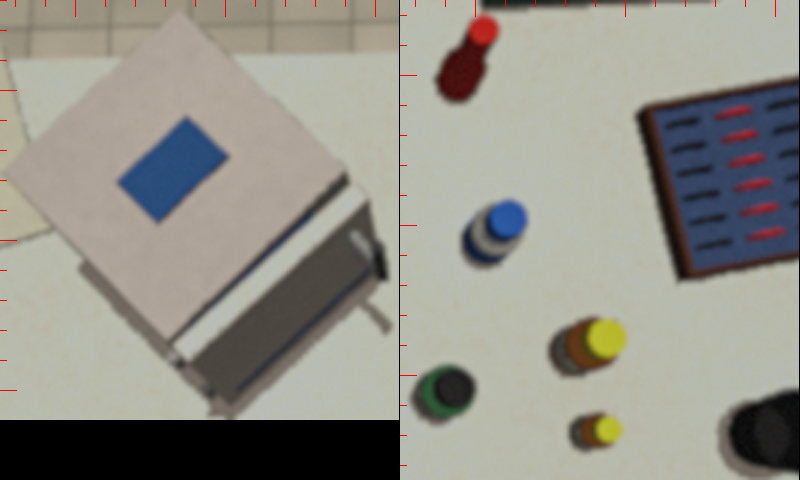

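View pics/m2.png

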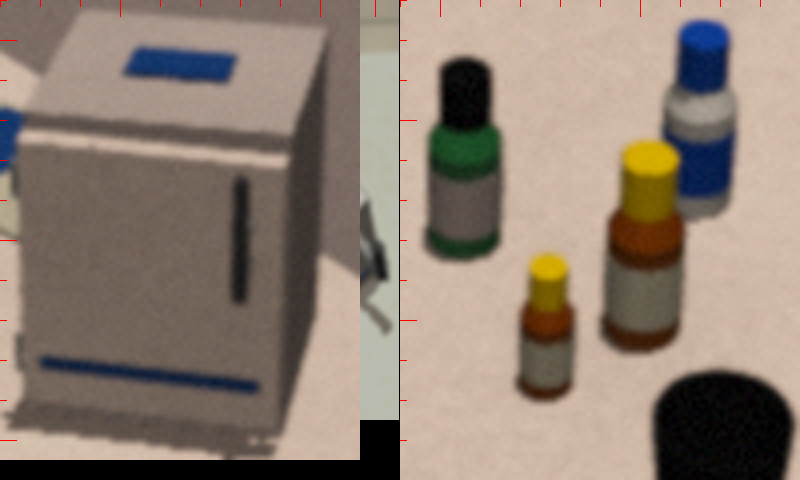

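```bash
cat > h.py <<'E'
import numpy as np
from scipy.spatial.transform import Rotation as R
from scipy.optimize import least_squares
from cell import *
def cam(n):
    c=camera_info(n)
    if n!="wrist": return c,R.from_rotvec(c["rotation"]).as_matrix(),np.array(c["eye"])
    o=observe(); T=np.eye(4); T[:3,:3]=R.from_rotvec(o["ee_rot"]).as_matrix(); T[:3,3]=o["position"]; T=T@c["hand_eye"]
    return c,T[:3,:3],T[:3,3]
def proj(cm,p):
    c,M,e=cm; q=(np.asarray(p)-e)@M
    return np.stack([c["fx"]*q[...,0]/q[...,2]+c["cx"],c["fy"]*q[...,1]/q[...,2]+c["cy"]],-1)
def onz(cm,uv,z):
    c,M,e=cm; d=M@np.array([(uv[0]-c["cx"])/c["fx"],(uv[1]-c["cy"])/c["fy"],1]); return e+d*(z-e[2])/d[2]
def rz(a): return R.from_euler("z",a).as_matrix()
def door(fx,fy,yaw,ang,p):  # point in door axes about hinge (z absolute)
    return np.array([fx,fy,0])+rz(yaw-ang)@np.asarray(p)
HANDLE=(-.055,-.175,.23); RACK=(.032,-.097,.1)
E
python3 - <<'E'
from h import *
T,S=cam("top"),cam("side")
F=[((.2,-.2,.26),T,(235,123.7)),((.2,0,.26),T,(176.7,177.7)),((0,0,.26),T,(232.3,233.3)),((0,-.2,.26),T,(290,178.3)),
((.2,0,.26),S,(290,143)),((.2,-.2,.26),S,(351.75,147.5)),((0,-.2,.26),S,(342.5,173.75)),((0,0,.26),S,(277,166.25))]
D=[((-.02,0,.246),T,(236.7,240)),((-.02,-.2,.246),T,(298.3,187.7)),((-.055,-.175,.252),S,(330.25,185)),((-.055,-.175,.149),S,(329.75,215.5)),((-.02,0,.246),S,(275,175.75)),((-.02,-.2,.246),S,(341.75,181.25))]
def res(v):
    return np.concatenate([proj(c,door(v[0],v[1],v[2],0,p))-u for p,c,u in F]+[proj(c,door(*v,p))-u for p,c,u in D])
best=min((least_squares(res,[.6,.2,y,0.02],loss="soft_l1") for y in np.arange(-3,3.1,1)),key=lambda r:r.cost)
print(best.x,best.cost); print(best.fun.reshape(-1,2).round(1))
print("handle",door(*best.x,HANDLE))
for n,u,z in [("amber",(444,288.3),.13),("saline",(411,248),.13),("cleaner",(393.3,305),.13),("torch",(403,185),.165),("small",(444.7,318.3),.09)]: print(n,onz(T,u,z))
print(onz(S,(352.5,309.5),.13),onz(S,(350.2,352.5),0))
E
```

```text
[0.59205812 0.23092415 0.77491484 0.0218969 ] 11.924831589977678
[[ 0.6 -1.1]
 [-0.9 -0.5]
 [-0.7  0.4]
 [ 1.8 -1.9]
 [-0.3 -0.9]
 [-0.  -0.5]
 [ 0.1 -0.3]
 [-2.2  1.3]
 [ 1.7  0.8]
 [ 0.7 -2.6]
 [-0.  -1. ]
 [-0.3  0.6]
 [-1.9 -1. ]
 [-0.7  0.2]]
handle [0.67160123 0.06562777 0.23      ]
amber [ 0.46827504 -0.29460393  0.13      ]
saline [ 0.57487528 -0.21540837  0.13      ]
cleaner [ 0.42723109 -0.16272158  0.13      ]
torch [ 0.73623928 -0.19642624  0.165     ]
small [ 0.39324623 -0.30161024  0.09      ]
[ 0.47188638 -0.29779548  0.13      ] [ 0.4709866  -0.29817965  0.        ]
```

Run:
```python
from h import *
import cell
print({k:v for k,v in vars(cell).items() if not k.startswith("_") and isinstance(v,(int,float,dict))})
M=R.from_rotvec(observe()["ee_rot"]).as_matrix(); print(M.round(3)); print("jaw deg",np.degrees(np.arctan2(M[1,1],M[0,1])))
```

```text
{'grip_point_offset': 0.0188}
[[-0.923  0.386 -0.   ]
 [ 0.386  0.923 -0.001]
 [-0.    -0.001 -1.   ]]
jaw deg 67.31931799659915
```

Request:
drive_tool --increments '[{"tz": 0.12}, {"tz": 0.24}, {"tz": 0.35}, {"tz": 0.35, "tx": 0.75, "ty": -0.9, "turn": 1, "grip": -1}, {"tz": 0.35, "tx": 0.75, "ty": -0.9, "turn": 1}, {"tz": 0.35, "tx": 0.75, "ty": -0.9, "turn": 1}, {"tz": 0.35, "tx": 0.75, "ty": -0.9, "turn": 1}, {"tz": 0.35, "tx": 0.75, "ty": -0.9, "turn": 1}, {"tz": 0.35, "tx": 0.75, "ty": -0.9, "turn": 1}, {"tz": 0.35, "tx": 0.75, "ty": -0.9, "turn": 1}, {"tz": 0.35, "tx": 0.75, "ty": -0.9, "turn": 1}, {"tz": 0.35, "tx": 0.75, "ty": -0.9, "turn": 1}, {"tz": 0.35, "tx": 0.75, "ty": -0.9, "turn": 1}, {"tz": 0.35, "tx": 0.75, "ty": -0.9, "turn": 1}, {"tz": 0.35, "tx": 0.75, "ty": -0.9, "turn": 1}]'

```text
invalid input
```

Request:
drive_tool --increments '[{"grip": -1, "tx": 0, "ty": 0, "tz": 0.12, "turn": 0}, {"grip": -1, "tx": 0, "ty": 0, "tz": 0.24, "turn": 0}, {"grip": -1, "tx": 0, "ty": 0, "tz": 0.35, "turn": 0}, {"grip": -1, "tx": 0.75, "ty": -0.9, "tz": 0.35, "turn": 1}, {"grip": -1, "tx": 0.75, "ty": -0.9, "tz": 0.35, "turn": 1}, {"grip": -1, "tx": 0.75, "ty": -0.9, "tz": 0.35, "turn": 1}, {"grip": -1, "tx": 0.75, "ty": -0.9, "tz": 0.35, "turn": 1}, {"grip": -1, "tx": 0.75, "ty": -0.9, "tz": 0.35, "turn": 1}, {"grip": -1, "tx": 0.75, "ty": -0.9, "tz": 0.35, "turn": 1}, {"grip": -1, "tx": 0.75, "ty": -0.9, "tz": 0.35, "turn": 1}, {"grip": -1, "tx": 0.75, "ty": -0.9, "tz": 0.35, "turn": 1}, {"grip": -1, "tx": 0.75, "ty": -0.9, "tz": 0.35, "turn": 1}, {"grip": -1, "tx": 0.75, "ty": -0.9, "tz": 0.35, "turn": 1}, {"grip": -1, "tx": 0.75, "ty": -0.9, "tz": 0.35, "turn": 1}, {"grip": -1, "tx": 0.75, "ty": -0.9, "tz": 0.35, "turn": 1}]'

```text
clock: 1.6
position: [0.541, 0.2155, 0.3655]
ee_rot: [1.002, -2.977, 0.002]
force: [-0.2, 0.2, -0.2]
width: 1.0
```

Request:
drive_tool --increments '[{"grip": -1, "tx": 0.328, "ty": -0.374, "tz": 0, "turn": 0.1}, {"grip": -1, "tx": 0.328, "ty": -0.374, "tz": 0, "turn": 0.1}, {"grip": -1, "tx": 0.328, "ty": -0.374, "tz": 0, "turn": 0.1}, {"grip": -1, "tx": 0.328, "ty": -0.374, "tz": 0, "turn": 0.1}, {"grip": -1, "tx": 0.328, "ty": -0.374, "tz": 0, "turn": 0.1}, {"grip": -1, "tx": 0.328, "ty": -0.374, "tz": 0, "turn": 0.1}, {"grip": -1, "tx": 0.328, "ty": -0.374, "tz": 0, "turn": 0.1}]'

```text
clock: 2.3
position: [0.6715, 0.0687, 0.3653]
ee_rot: [1.161, -2.919, -0.001]
force: [-0.2, 0.5, 0.1]
width: 1.002
```

Run:
```python
from h import *
import cv2
W=cam("wrist"); im=get_image("wrist")[:,:,::-1]
cv2.imwrite("pics/w1.png",im); v=(0.59205812,0.23092415,0.77491484,0.0219)
for n,p in (("bar top",(-.055,-.175,.252)),("door outer right",(-.02,-.2,.246)),("door inner right",(0,-.2,.246)),("fridge",(0,-.2,.26)),("tcp z.23",None)):
    print(n,proj(W,door(*v,p)) if p else proj(W,observe()["position"]))
o=observe(); M=R.from_rotvec(o["ee_rot"]).as_matrix();print(o["position"],np.degrees(np.arctan2(M[1,1],M[0,1])),o["clock"])
```

```text
bar top [310.80683048 232.30952143]
door outer right [274.53978241 279.62701574]
door inner right [275.07200268 306.64272146]
fridge [273.17619119 314.90965952]
tcp z.23 [314.24524252 301.55375615]
[0.67139448 0.06873576 0.36561158] 133.40615286508114 2.35
```

View pics/w1.png

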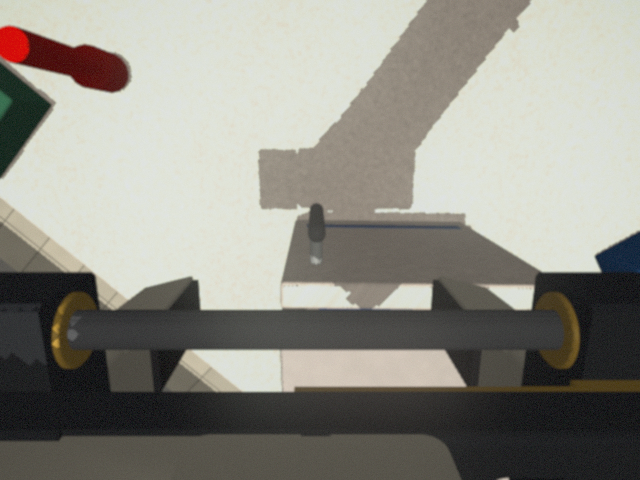

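Run:
```python
from h import *
import cv2
T,S,W=cam("top"),cam("side"),cam("wrist")
F=[((.2,-.2,.26),T,(235,123.7)),((.2,0,.26),T,(176.7,177.7)),((0,0,.26),T,(232.3,233.3)),((0,-.2,.26),T,(290,178.3)),
((.2,0,.26),S,(290,143)),((.2,-.2,.26),S,(351.75,147.5)),((0,-.2,.26),S,(342.5,173.75)),((0,0,.26),S,(277,166.25))]
D=[((-.02,0,.246),T,(236.7,240)),((-.02,-.2,.246),T,(298.3,187.7)),((-.055,-.175,.252),S,(330.25,185)),((-.055,-.175,.149),S,(329.75,215.5)),((-.02,0,.246),S,(275,175.75)),((-.02,-.2,.246),S,(341.75,181.25)),
((-.02,-.2,.246),W,(282,283)),((0,-.2,.246),W,(282,307)),((-.02,0,.246),W,(537,283))]
def res(v):
    return np.concatenate([proj(c,door(v[0],v[1],v[2],0,p))-u for p,c,u in F]+[proj(c,door(*v,p))-u for p,c,u in D])
b=least_squares(res,[.59,.23,.775,0.02],loss="soft_l1"); v=b.x
print(v,b.cost); print(b.fun.reshape(-1,2)[8:].round(1))
for z in (.149,.203,.252): print("bar",z,proj(W,door(*v,(-.055,-.175,z))))
print("handle",door(*v,HANDLE))
im=cv2.imread("pics/w1.png")[195:325,265:395]; cv2.imwrite("pics/w1c.png",cv2.resize(im,None,fx=4,fy=4,interpolation=2))
```

```text
[0.59168707 0.23362286 0.76549945 0.01300444] 50.35638459106496
[[ 0.5  1. ]
 [-0.3 -2.4]
 [-0.7 -1.3]
 [-1.   0.3]
 [-2.5 -1.3]
 [-1.4 -0.1]
 [-4.2 -1.6]
 [-3.8  1.4]
 [29.7 -0.1]]
bar 0.149 [314.36795546 207.76567343]
bar 0.203 [314.27371455 219.69059041]
bar 0.252 [314.15765237 234.37669557]
handle [0.67114373 0.06828491 0.23      ]
```

View pics/w1c.png

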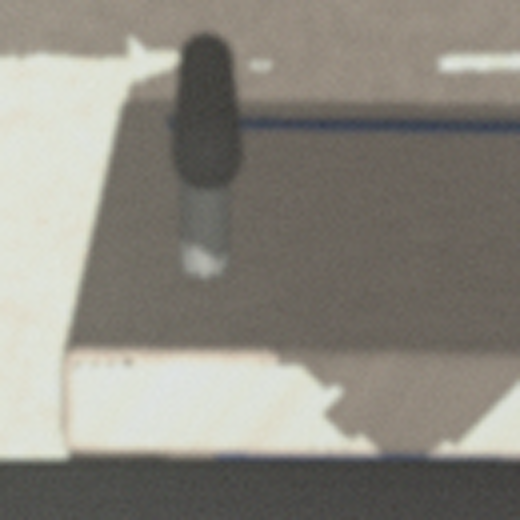

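Request:
drive_tool --newtons 15 --increments '[{"grip": -1, "tx": -0.001, "ty": 0.004, "tz": -0.1, "turn": 0}, {"grip": -1, "tx": -0.001, "ty": 0.004, "tz": -0.2, "turn": 0}, {"grip": -1, "tx": -0.001, "ty": 0.004, "tz": -0.28, "turn": 0}, {"grip": -1, "tx": -0.001, "ty": 0.004, "tz": -0.34, "turn": 0}, {"grip": -1, "tx": -0.001, "ty": 0.004, "tz": -0.38, "turn": 0}, {"grip": -1, "tx": -0.001, "ty": 0.004, "tz": -0.38, "turn": 0}, {"grip": 0.7, "tx": -0.001, "ty": 0.004, "tz": -0.38, "turn": 0}, {"grip": 0.9, "tx": -0.001, "ty": 0.004, "tz": -0.38, "turn": 0}, {"grip": 0.9, "tx": -0.001, "ty": 0.004, "tz": -0.38, "turn": 0}, {"grip": 0.9, "tx": -0.001, "ty": 0.004, "tz": -0.38, "turn": 0}, {"grip": 0.9, "tx": -0.001, "ty": 0.004, "tz": -0.38, "turn": 0}, {"grip": 0.9, "tx": -0.001, "ty": 0.004, "tz": -0.38, "turn": 0}]'

```text
clock: 3.55
position: [0.6711, 0.0703, 0.2138]
ee_rot: [1.162, -2.919, -0.0]
force: [0.5, 0.1, -0.3]
width: 0.53
```

Request:
drive_tool --increments '[{"grip": 1, "tx": 0, "ty": 0, "tz": 0, "turn": 0}, {"grip": 1, "tx": 0, "ty": 0, "tz": 0, "turn": 0}, {"grip": 1, "tx": 0, "ty": 0, "tz": 0, "turn": 0}, {"grip": 1, "tx": 0, "ty": 0, "tz": 0, "turn": 0}, {"grip": 1, "tx": 0, "ty": 0, "tz": 0, "turn": 0}, {"grip": 1, "tx": 0, "ty": 0, "tz": 0, "turn": 0}]'

```text
clock: 4.15
position: [0.6713, 0.0698, 0.2137]
ee_rot: [-1.161, 2.919, -0.001]
force: [0.8, -2.3, -0.4]
width: 0.129
```

Run:
```python
from h import *
o=observe(); P=o["position"][:2]; print(P,o["width"],o["force"])
u=P-np.array([.5917,.2336]); u/=np.linalg.norm(u); H=P-.1834*u; print("H",H)
for d in range(5,90,5):
    q=H+rz(-np.radians(d))[:2,:2]@(P-H)-P; print(d,(q/.4).round(3),round(-d/60,3))
```

```text
[0.67125687 0.0697535 ] 0.1293750218904502 [ 0.78246586 -2.26630583 -0.42800677]
H [0.59114964 0.23473347]
5 [-0.037 -0.016] -0.083
10 [-0.075 -0.029] -0.167
15 [-0.114 -0.038] -0.25
20 [-0.153 -0.044] -0.333
25 [-0.193 -0.046] -0.417
30 [-0.233 -0.045] -0.5
35 [-0.273 -0.04 ] -0.583
40 [-0.312 -0.032] -0.667
45 [-0.35  -0.021] -0.75
50 [-0.387 -0.006] -0.833
55 [-0.423  0.012] -0.917
60 [-0.457  0.033] -1.0
65 [-0.489  0.057] -1.083
70 [-0.519  0.083] -1.167
75 [-0.547  0.112] -1.25
80 [-0.572  0.144] -1.333
85 [-0.594  0.177] -1.417
```

Gripped (0.129·92 ≈ 12 mm). Open 20° first to see forces.

Request:
drive_tool --increments '[{"grip": 1, "tx": -0.037, "ty": -0.016, "tz": 0, "turn": -0.083}, {"grip": 1, "tx": -0.075, "ty": -0.029, "tz": 0, "turn": -0.167}, {"grip": 1, "tx": -0.114, "ty": -0.038, "tz": 0, "turn": -0.25}, {"grip": 1, "tx": -0.153, "ty": -0.044, "tz": 0, "turn": -0.333}, {"grip": 1, "tx": -0.153, "ty": -0.044, "tz": 0, "turn": -0.333}]'

```text
clock: 4.65
position: [0.6082, 0.0527, 0.2137]
ee_rot: [0.634, -3.075, -0.001]
force: [0.4, 1.2, -2.8]
width: 0.129
```

Request:
drive_tool --increments '[{"grip": 1, "tx": -0.036, "ty": -0.003, "tz": 0, "turn": -0.083}, {"grip": 1, "tx": -0.076, "ty": -0.002, "tz": 0, "turn": -0.167}, {"grip": 1, "tx": -0.116, "ty": 0.003, "tz": 0, "turn": -0.25}, {"grip": 1, "tx": -0.155, "ty": 0.011, "tz": 0, "turn": -0.333}, {"grip": 1, "tx": -0.193, "ty": 0.022, "tz": 0, "turn": -0.417}, {"grip": 1, "tx": -0.23, "ty": 0.037, "tz": 0, "turn": -0.5}, {"grip": 1, "tx": -0.266, "ty": 0.055, "tz": 0, "turn": -0.583}, {"grip": 1, "tx": -0.3, "ty": 0.076, "tz": 0, "turn": -0.667}, {"grip": 1, "tx": -0.332, "ty": 0.1, "tz": 0, "turn": -0.75}, {"grip": 1, "tx": -0.362, "ty": 0.126, "tz": 0, "turn": -0.833}, {"grip": 1, "tx": -0.39, "ty": 0.155, "tz": 0, "turn": -0.917}, {"grip": 1, "tx": -0.415, "ty": 0.187, "tz": 0, "turn": -1}, {"grip": 1, "tx": -0.415, "ty": 0.187, "tz": 0, "turn": -1}, {"grip": 1, "tx": -0.415, "ty": 0.187, "tz": 0, "turn": -1}]'

```text
clock: 6.05
position: [0.4432, 0.1292, 0.2137]
ee_rot: [0.983, 2.983, 0.004]
force: [5.1, 4.0, -9.2]
width: 0.124
```

Run:
```python
from h import *
o=observe(); print(o["position"],o["width"],o["force"],o["ft_torque"],o["joints"].round(2))
H=np.array([.59115,.23473]);print(np.linalg.norm(o["position"][:2]-H))
```

```text
[0.44323715 0.12919156 0.21372524] 0.1236807115129166 [ 5.12210277  4.04234382 -9.16789277] [ 0.74528722 -1.1052482  -0.06753365] [-0.7   0.18  0.35  2.   -0.08  0.98  0.62]
0.1817046321778266
```

Request:
drive_tool --increments '[{"grip": -0.2, "tx": 0, "ty": 0, "tz": 0, "turn": 0}, {"grip": -0.2, "tx": 0, "ty": 0, "tz": 0, "turn": 0}, {"grip": -0.2, "tx": 0, "ty": 0, "tz": 0, "turn": 0}, {"grip": -0.2, "tx": 0, "ty": 0, "tz": 0, "turn": 0}, {"grip": -0.2, "tx": 0, "ty": 0, "tz": 0.1, "turn": 0}, {"grip": -0.2, "tx": 0, "ty": 0, "tz": 0.2, "turn": 0}, {"grip": -0.2, "tx": 0, "ty": 0, "tz": 0.2, "turn": 0}, {"grip": -0.2, "tx": 0.06, "ty": -0.9, "tz": 0.2, "turn": 0}, {"grip": -0.2, "tx": 0.06, "ty": -0.9, "tz": 0.2, "turn": 0}, {"grip": -0.2, "tx": 0.06, "ty": -0.9, "tz": 0.2, "turn": 0}, {"grip": -0.2, "tx": 0.06, "ty": -0.9, "tz": 0.2, "turn": 0}, {"grip": -0.2, "tx": 0.06, "ty": -0.9, "tz": 0.2, "turn": 0}, {"grip": -0.2, "tx": 0.06, "ty": -0.9, "tz": 0.2, "turn": 0}, {"grip": -0.2, "tx": 0.06, "ty": -0.9, "tz": 0.2, "turn": 0}, {"grip": -0.2, "tx": 0.06, "ty": -0.9, "tz": 0.2, "turn": 0}, {"grip": -0.2, "tx": 0.06, "ty": -0.9, "tz": 0.2, "turn": 0}, {"grip": -0.2, "tx": 0.06, "ty": -0.9, "tz": 0.2, "turn": 0}]'

```text
clock: 7.75
position: [0.4672, -0.2297, 0.2933]
ee_rot: [-0.982, -2.984, -0.005]
force: [0.4, 1.2, -0.3]
width: 0.6
```

Run:
```python
from h import *
import cv2
W=cam("wrist"); im=get_image("wrist")[:,:,::-1]; t=get_image("top")[:,:,::-1]
m=np.zeros((480,800,3),np.uint8); m[:]=0
m[:,:400]=im[:, 120:520]
c=cv2.resize(t[160:290,190:320],None,fx=3,fy=3,interpolation=2); m[:390,400:790]=c
cv2.imwrite("pics/w2.png",m)
o=observe();print(o["position"],o["width"],proj(W,(.4695,-.296,.13)),proj(W,(.4695,-.296,.0)))
# cap by yellow colour
hsv=cv2.cvtColor(np.ascontiguousarray(im),cv2.COLOR_BGR2HSV); k=cv2.inRange(hsv,(22,150,90),(35,255,255))
n,l,s,ce=cv2.connectedComponentsWithStats(k); print([(s[i],ce[i].round(1)) for i in range(1,n) if s[i,4]>100])
np.save("W.npy",np.r_[W[1].ravel(),W[2]])
```

```text
[ 0.46750434 -0.22888074  0.29346611] 0.6016992037077359 [248.91036113 271.99715304] [266.59767833 234.43592556]
[(array([185, 178,  25,  26, 510], dtype=int32), array([197.1, 191.2])), (array([ 233,  250,   41,   40, 1207], dtype=int32), array([253.2, 269. ]))]
```

View pics/w2.png

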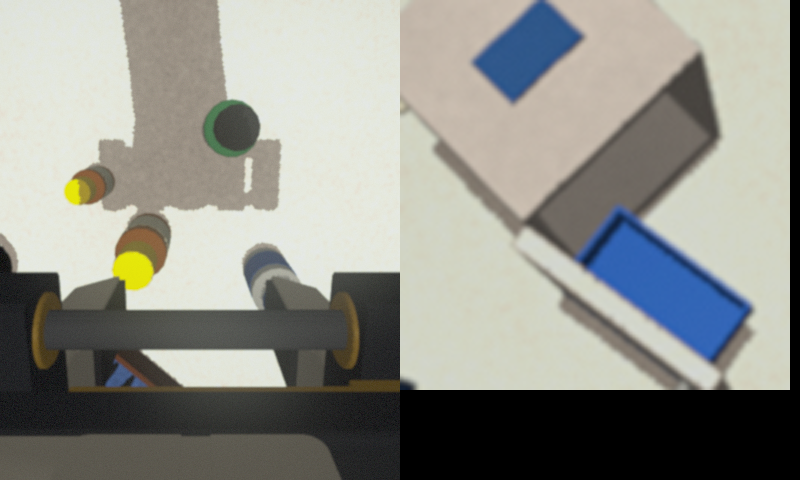

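```bash
cat >> h.py <<'E'
H=(.59115,.23473)
E
python3 - <<'E'
from h import *
w=np.load("W.npy"); W=(camera_info("wrist"),w[:9].reshape(3,3),w[9:]); T=cam("top")
print("amber",onz(W,(253.5,270),.13),observe()["position"])
u=[((297.3,284),.246),((233.3,234),.246),((263.3,229),.14),((307.3,261.7),.14)]
P=[onz(T,*a) for a in u]; print(np.round(P,4))
for a in (0,2): d=P[a+1]-P[a]; print(np.linalg.norm(d),np.degrees(np.arctan2(d[1],d[0])))
h=np.array([.44324,.12919])-H; yaw=np.arctan2(h[1],h[0])-np.arctan2(-.175,-.055); print("door yaw from grip",np.degrees(yaw))
for y in (yaw,): 
  for p in ((.032,-.097,.1),(.032,-.122,.1),(0,-.2,.246),(.068,-.17,.14),(.068,-.024,.14)): print(p,door(*H,y,0,p))
E
```

```text
amber [ 0.47036173 -0.29203116  0.13      ] [ 0.46750434 -0.22888074  0.29346611]
[[0.4721 0.0764 0.246 ]
 [0.5943 0.2298 0.246 ]
 [0.6297 0.1719 0.14  ]
 [0.5409 0.0564 0.14  ]]
0.19612062696529933 51.45189256634619
0.14566899119983243 -127.57158629802618
door yaw from grip -37.04335884610107
(0.032, -0.097, 0.1) [0.55825709 0.13802914 0.1       ]
(0.032, -0.122, 0.1) [0.54319661 0.11807464 0.1       ]
(0, -0.2, 0.246) [0.47066616 0.07509403 0.246     ]
(0.068, -0.17, 0.14) [0.54301496 0.05807492 0.14      ]
(0.068, -0.024, 0.14) [0.63096817 0.17460918 0.14      ]
```

Request:
drive_tool --newtons 20 --increments '[{"grip": -0.3, "tx": 0.007, "ty": -0.16, "tz": 0, "turn": 0}, {"grip": -0.3, "tx": 0.007, "ty": -0.16, "tz": -0.1, "turn": 0}, {"grip": -0.3, "tx": 0.007, "ty": -0.16, "tz": -0.2, "turn": 0}, {"grip": -0.3, "tx": 0.007, "ty": -0.16, "tz": -0.3, "turn": 0}, {"grip": -0.3, "tx": 0.007, "ty": -0.16, "tz": -0.38, "turn": 0}, {"grip": -0.3, "tx": 0.007, "ty": -0.16, "tz": -0.44, "turn": 0}, {"grip": -0.3, "tx": 0.007, "ty": -0.16, "tz": -0.48, "turn": 0}, {"grip": -0.3, "tx": 0.007, "ty": -0.16, "tz": -0.48, "turn": 0}, {"grip": 0.4, "tx": 0.007, "ty": -0.16, "tz": -0.48, "turn": 0}, {"grip": 0.7, "tx": 0.007, "ty": -0.16, "tz": -0.48, "turn": 0}, {"grip": 1, "tx": 0.007, "ty": -0.16, "tz": -0.48, "turn": 0}, {"grip": 1, "tx": 0.007, "ty": -0.16, "tz": -0.48, "turn": 0}, {"grip": 1, "tx": 0.007, "ty": -0.16, "tz": -0.48, "turn": 0}, {"grip": 1, "tx": 0.007, "ty": -0.16, "tz": -0.48, "turn": 0}, {"grip": 1, "tx": 0.007, "ty": -0.16, "tz": -0.48, "turn": 0}]'

```text
clock: 9.35
position: [0.4708, -0.2932, 0.1022]
ee_rot: [0.979, 2.984, 0.006]
force: [-1.0, 0.6, 6.3]
width: 0.366
```

Request:
drive_tool --increments '[{"grip": 1, "tx": 0, "ty": 0, "tz": 0.03, "turn": 0}, {"grip": 1, "tx": 0, "ty": 0, "tz": 0.1, "turn": 0}, {"grip": 1, "tx": 0, "ty": 0, "tz": 0.2, "turn": 0}, {"grip": 1, "tx": 0, "ty": 0, "tz": 0.3, "turn": 0}, {"grip": 1, "tx": 0, "ty": 0, "tz": 0.4, "turn": 0}, {"grip": 1, "tx": 0, "ty": 0, "tz": 0.5, "turn": 0}, {"grip": 1, "tx": 0, "ty": 0, "tz": 0.6, "turn": 0}, {"grip": 1, "tx": 0.02, "ty": 0.08, "tz": 0.65, "turn": 0}, {"grip": 1, "tx": 0.04, "ty": 0.16, "tz": 0.65, "turn": 0}, {"grip": 1, "tx": 0.06, "ty": 0.24, "tz": 0.65, "turn": 0}, {"grip": 1, "tx": 0.08, "ty": 0.32, "tz": 0.65, "turn": 0}, {"grip": 1, "tx": 0.1, "ty": 0.4, "tz": 0.65, "turn": 0}, {"grip": 1, "tx": 0.12, "ty": 0.48, "tz": 0.65, "turn": 0}, {"grip": 1, "tx": 0.14, "ty": 0.56, "tz": 0.65, "turn": 0}, {"grip": 1, "tx": 0.16, "ty": 0.64, "tz": 0.65, "turn": 0}, {"grip": 1, "tx": 0.18, "ty": 0.72, "tz": 0.65, "turn": 0}, {"grip": 1, "tx": 0.18, "ty": 0.8, "tz": 0.65, "turn": 0}, {"grip": 1, "tx": 0.18, "ty": 0.84, "tz": 0.65, "turn": 0}, {"grip": 1, "tx": 0.18, "ty": 0.84, "tz": 0.65, "turn": 0}]'

```text
clock: 11.25
position: [0.5424, 0.0457, 0.3623]
ee_rot: [0.973, 2.987, 0.006]
force: [0.8, -0.7, -1.1]
width: 0.368
```

Request:
drive_tool --increments '[{"grip": 1, "tx": 0.005, "ty": 0.08, "tz": 0, "turn": 0}, {"grip": 1, "tx": 0.005, "ty": 0.14, "tz": 0, "turn": 0}, {"grip": 1, "tx": 0.005, "ty": 0.185, "tz": 0, "turn": 0}, {"grip": 1, "tx": 0.005, "ty": 0.185, "tz": 0, "turn": 0}, {"grip": 1, "tx": 0.005, "ty": 0.185, "tz": -0.05, "turn": 0}, {"grip": 1, "tx": 0.005, "ty": 0.185, "tz": -0.09, "turn": 0}, {"grip": 1, "tx": 0.005, "ty": 0.185, "tz": -0.09, "turn": 0}]'

```text
clock: 11.95
position: [0.5433, 0.1173, 0.3248]
ee_rot: [-0.976, -2.984, -0.002]
force: [-0.0, 0.3, -1.2]
width: 0.367
```

Run:
```python
from h import *
import cv2
W=cam("wrist"); im=get_image("wrist")[:,:,::-1]; cv2.imwrite("pics/w3.png",im)
o=observe(); print(o["position"],o["width"],o["force"])
p=o["position"]
for q in ((.068,-.027,.14),(.068,-.167,.14),(0,-.2,.246),(0,0,.246),(.064,-.167,.14)): print(q,proj(W,door(*H,np.radians(-37.3),0,q)))
print("base",proj(W,p-[0,0,.102]),"body rim tool-x side",proj(W,p-[0,0,.102]+R.from_rotvec(o["ee_rot"]).as_matrix()[:,0]*.024))
```

```text
[0.5439274  0.11766795 0.32610606] 0.3662323667911174 [ 0.02343015 -0.24488456 -1.12748845]
(0.068, -0.027, 0.14) [427.30360153 258.94927177]
(0.068, -0.167, 0.14) [260.95171174 255.86874535]
(0, -0.2, 0.246) [177.12129085 190.60047394]
(0, 0, 0.246) [533.6900685  197.46627312]
(0.064, -0.167, 0.14) [260.89684281 251.28128567]
base [315.77202231 241.45865353] body rim tool-x side [315.7960261  203.66633062]
```

View pics/w3.png

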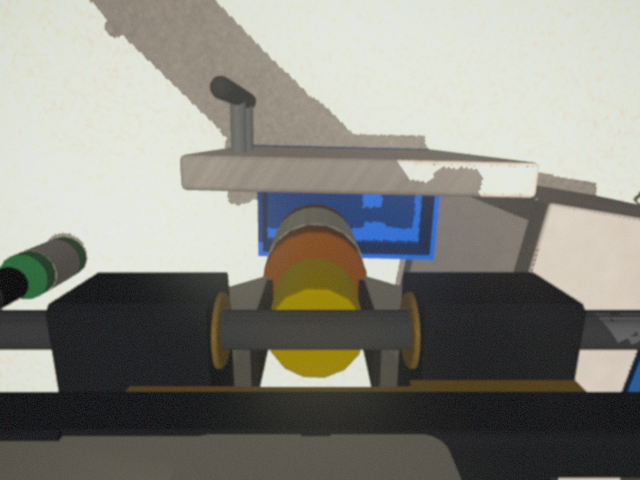

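Request:
drive_tool --increments '[{"grip": 1, "tx": -0.001, "ty": 0.003, "tz": -0.07, "turn": 0}, {"grip": 1, "tx": -0.001, "ty": 0.003, "tz": -0.14, "turn": 0}, {"grip": 1, "tx": -0.001, "ty": 0.003, "tz": -0.2, "turn": 0}, {"grip": 1, "tx": -0.001, "ty": 0.003, "tz": -0.25, "turn": 0}, {"grip": 1, "tx": -0.001, "ty": 0.003, "tz": -0.28, "turn": 0}, {"grip": 1, "tx": -0.001, "ty": 0.003, "tz": -0.3, "turn": 0}, {"grip": 1, "tx": -0.001, "ty": 0.003, "tz": -0.3, "turn": 0}, {"grip": 1, "tx": -0.001, "ty": 0.003, "tz": -0.3, "turn": 0}]'

```text
clock: 12.8
position: [0.5442, 0.1188, 0.207]
ee_rot: [0.976, 2.985, 0.005]
force: [0.8, 0.2, -1.0]
width: 0.367
```

Not in contact yet; ease down in small steps.

Request:
drive_tool --increments '[{"grip": 1, "tx": 0, "ty": 0, "tz": -0.005, "turn": 0}, {"grip": 1, "tx": 0, "ty": 0, "tz": -0.009, "turn": 0}, {"grip": 1, "tx": 0, "ty": 0, "tz": -0.012, "turn": 0}, {"grip": 1, "tx": 0, "ty": 0, "tz": -0.012, "turn": 0}]'

```text
clock: 13.2
position: [0.5442, 0.1188, 0.2023]
ee_rot: [0.976, 2.985, 0.005]
force: [-0.4, 0.2, -1.5]
width: 0.364
```

Request:
drive_tool --increments '[{"grip": 1, "tx": 0, "ty": 0, "tz": -0.004, "turn": 0}, {"grip": 1, "tx": 0, "ty": 0, "tz": -0.004, "turn": 0}]'

```text
clock: 13.4
position: [0.5453, 0.1185, 0.2022]
ee_rot: [0.976, 2.983, 0.007]
force: [-1.7, -1.6, 10.3]
width: 0.366
```

Request:
drive_tool --increments '[{"grip": 0.2, "tx": 0, "ty": 0, "tz": 0, "turn": 0}, {"grip": 0, "tx": 0, "ty": 0, "tz": 0, "turn": 0}, {"grip": -0.2, "tx": 0, "ty": 0, "tz": 0, "turn": 0}, {"grip": -0.2, "tx": 0, "ty": 0, "tz": 0, "turn": 0}, {"grip": -0.2, "tx": 0, "ty": 0, "tz": 0, "turn": 0}, {"grip": -0.2, "tx": 0, "ty": 0, "tz": 0.05, "turn": 0}, {"grip": -0.2, "tx": 0, "ty": 0, "tz": 0.12, "turn": 0}, {"grip": -0.2, "tx": 0, "ty": 0, "tz": 0.22, "turn": 0}, {"grip": -0.2, "tx": 0, "ty": 0, "tz": 0.32, "turn": 0}, {"grip": -0.2, "tx": 0, "ty": 0, "tz": 0.38, "turn": 0}, {"grip": -0.2, "tx": 0, "ty": 0, "tz": 0.38, "turn": 0}]'

```text
clock: 14.5
position: [0.547, 0.1186, 0.3578]
ee_rot: [0.975, 2.978, 0.013]
force: [0.6, 0.3, -0.4]
width: 0.603
```

Run:
```python
from h import *
import cv2
W=cam("wrist"); im=get_image("wrist")[:,:,::-1]; cv2.imwrite("pics/w4.png",im)
o=observe(); print(o["position"],o["width"],o["force"],proj(W,(.5445,.1188,.23)))
y=np.radians(-37.3); print(proj(W,door(*H,y,0,(-.055,-.175,.252))),door(*H,y,0,HANDLE))
```

```text
[0.54610928 0.11859721 0.35562779] 0.6013255081669422 [-0.51710728  1.26549412 -1.01297726] [311.09532106 227.2029527 ]
[220.5315377   87.03981005] [0.44135099 0.1288515  0.23      ]
```

View pics/w4.png

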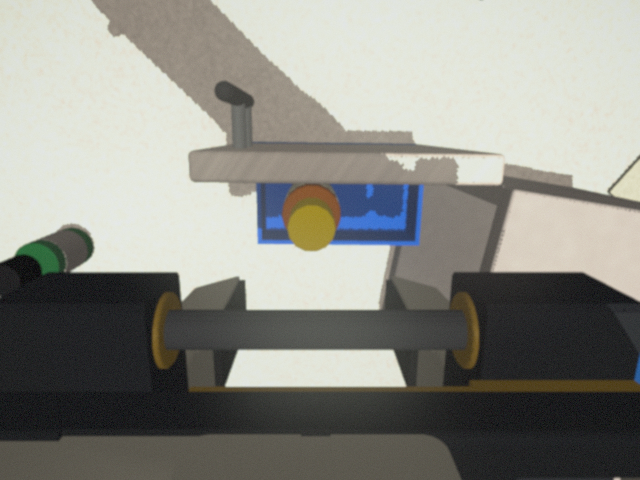

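Request:
drive_tool --newtons 15 --increments '[{"grip": -0.2, "tx": -0.1, "ty": 0.026, "tz": 0, "turn": 0}, {"grip": -0.2, "tx": -0.2, "ty": 0.026, "tz": 0, "turn": 0}, {"grip": -0.2, "tx": -0.258, "ty": 0.026, "tz": 0, "turn": 0}, {"grip": -0.2, "tx": -0.258, "ty": 0.026, "tz": 0, "turn": 0}, {"grip": -0.2, "tx": -0.258, "ty": 0.026, "tz": -0.1, "turn": 0}, {"grip": -0.2, "tx": -0.258, "ty": 0.026, "tz": -0.18, "turn": 0}, {"grip": -0.2, "tx": -0.258, "ty": 0.026, "tz": -0.26, "turn": 0}, {"grip": -0.2, "tx": -0.258, "ty": 0.026, "tz": -0.32, "turn": 0}, {"grip": -0.2, "tx": -0.258, "ty": 0.026, "tz": -0.355, "turn": 0}, {"grip": -0.2, "tx": -0.258, "ty": 0.026, "tz": -0.355, "turn": 0}, {"grip": 0.5, "tx": -0.258, "ty": 0.026, "tz": -0.355, "turn": 0}, {"grip": 0.8, "tx": -0.258, "ty": 0.026, "tz": -0.355, "turn": 0}, {"grip": 1, "tx": -0.258, "ty": 0.026, "tz": -0.355, "turn": 0}, {"grip": 1, "tx": -0.258, "ty": 0.026, "tz": -0.355, "turn": 0}, {"grip": 1, "tx": -0.258, "ty": 0.026, "tz": -0.355, "turn": 0}, {"grip": 1, "tx": -0.258, "ty": 0.026, "tz": -0.355, "turn": 0}, {"grip": 1, "tx": -0.258, "ty": 0.026, "tz": -0.355, "turn": 0}, {"grip": 1, "tx": -0.258, "ty": 0.026, "tz": -0.355, "turn": 0}, {"grip": 1, "tx": -0.258, "ty": 0.026, "tz": -0.355, "turn": 0}]'

```text
clock: 16.45
position: [0.4429, 0.1289, 0.2138]
ee_rot: [0.975, 2.981, 0.01]
force: [-2.1, -1.2, 5.4]
width: 0.124
```

Run:
```python
from h import *
o=observe(); P=o["position"][:2]; print(o["position"],o["width"],o["force"])
M=R.from_rotvec(o["ee_rot"]).as_matrix(); print("jaw deg",np.degrees(np.arctan2(M[1,1],M[0,1])))
h=P-H; print("r",np.linalg.norm(h)); a=np.degrees(np.arctan2(h[1],h[0])-np.arctan2(-.175,-.055)); print("door yaw",a)
for d in [3,6,9,12,15,18,21,25,30,35,40,45,50,55,60,65,70,75,78,80,82]:
    q=H+rz(np.radians(d))[:2,:2]@h-P; print(d,(q/.4).round(3),round(d/60,3))
```

```text
[0.44285586 0.12890079 0.2137793 ] 0.12371570267663284 [-2.08435555 -1.1744533   5.42586837]
jaw deg 53.763923318138374
r 0.18218390391654016
door yaw -37.03949162629035
3 [ 0.014 -0.019] 0.05
6 [ 0.03  -0.037] 0.1
9 [ 0.046 -0.055] 0.15
12 [ 0.063 -0.071] 0.2
15 [ 0.081 -0.087] 0.25
18 [ 0.1   -0.102] 0.3
21 [ 0.119 -0.115] 0.35
25 [ 0.147 -0.132] 0.417
30 [ 0.182 -0.15 ] 0.5
35 [ 0.219 -0.165] 0.583
40 [ 0.257 -0.176] 0.667
45 [ 0.296 -0.185] 0.75
50 [ 0.335 -0.189] 0.833
55 [ 0.375 -0.191] 0.917
60 [ 0.414 -0.189] 1.0
65 [ 0.454 -0.183] 1.083
70 [ 0.493 -0.174] 1.167
75 [ 0.53  -0.162] 1.25
78 [ 0.552 -0.153] 1.3
80 [ 0.567 -0.146] 1.333
82 [ 0.581 -0.139] 1.367
```

Request:
drive_tool --increments '[{"grip": 1, "tx": 0.007, "ty": -0.01, "tz": 0, "turn": 0.025}, {"grip": 1, "tx": 0.014, "ty": -0.019, "tz": 0, "turn": 0.05}, {"grip": 1, "tx": 0.03, "ty": -0.037, "tz": 0, "turn": 0.1}, {"grip": 1, "tx": 0.046, "ty": -0.055, "tz": 0, "turn": 0.15}, {"grip": 1, "tx": 0.063, "ty": -0.071, "tz": 0, "turn": 0.2}, {"grip": 1, "tx": 0.081, "ty": -0.087, "tz": 0, "turn": 0.25}, {"grip": 1, "tx": 0.1, "ty": -0.102, "tz": 0, "turn": 0.3}, {"grip": 1, "tx": 0.119, "ty": -0.115, "tz": 0, "turn": 0.35}, {"grip": 1, "tx": 0.14, "ty": -0.128, "tz": 0, "turn": 0.4}, {"grip": 1, "tx": 0.161, "ty": -0.14, "tz": 0, "turn": 0.45}, {"grip": 1, "tx": 0.182, "ty": -0.15, "tz": 0, "turn": 0.5}, {"grip": 1, "tx": 0.204, "ty": -0.159, "tz": 0, "turn": 0.55}, {"grip": 1, "tx": 0.227, "ty": -0.167, "tz": 0, "turn": 0.6}, {"grip": 1, "tx": 0.25, "ty": -0.174, "tz": 0, "turn": 0.65}, {"grip": 1, "tx": 0.27, "ty": -0.179, "tz": 0, "turn": 0.7}, {"grip": 1, "tx": 0.284, "ty": -0.182, "tz": 0, "turn": 0.725}, {"grip": 1, "tx": 0.296, "ty": -0.185, "tz": 0, "turn": 0.75}, {"grip": 1, "tx": 0.296, "ty": -0.185, "tz": 0, "turn": 0.75}]'

```text
clock: 18.25
position: [0.562, 0.0541, 0.2139]
ee_rot: [-0.24, 3.129, 0.011]
force: [0.6, -3.9, 3.6]
width: 0.13
```

Run:
```python
from h import *
o=observe(); P=o["position"][:2]; print(o["position"],o["width"],o["force"])
M=R.from_rotvec(o["ee_rot"]).as_matrix(); print("jaw deg",np.degrees(np.arctan2(M[1,1],M[0,1])))
h=P-H; print("r",np.linalg.norm(h)); a=np.degrees(np.arctan2(h[1],h[0])-np.arctan2(-.175,-.055)); print("door yaw",a)
for d in [1.5,3,6,9,12,15,18,21,24,27,30,32,33.5,35,36,37,38]:
    q=H+rz(np.radians(d))[:2,:2]@h-P; print(d,(q/.4).round(3),round(d/60,3))
```

```text
[0.56204274 0.05411637 0.21386322] 0.12952904646537844 [ 0.61403317 -3.88888907  3.5630256 ]
jaw deg 98.75634048432586
r 0.18294401968293353
door yaw 8.292251750765125
1.5 [ 0.012 -0.002] 0.025
3 [ 0.024 -0.003] 0.05
6 [ 0.048 -0.005] 0.1
9 [ 0.072 -0.006] 0.15
12 [ 0.095 -0.005] 0.2
15 [ 0.119 -0.003] 0.25
18 [ 0.143 -0.   ] 0.3
21 [0.167 0.004] 0.35
24 [0.19  0.009] 0.4
27 [0.213 0.016] 0.45
30 [0.236 0.024] 0.5
32 [0.25 0.03] 0.533
33.5 [0.261 0.035] 0.558
35 [0.272 0.04 ] 0.583
36 [0.279 0.043] 0.6
37 [0.286 0.047] 0.617
38 [0.293 0.051] 0.633
```

Request:
drive_tool --increments '[{"grip": 1, "tx": 0.012, "ty": -0.002, "tz": 0, "turn": 0.025}, {"grip": 1, "tx": 0.024, "ty": -0.003, "tz": 0, "turn": 0.05}, {"grip": 1, "tx": 0.048, "ty": -0.005, "tz": 0, "turn": 0.1}, {"grip": 1, "tx": 0.072, "ty": -0.006, "tz": 0, "turn": 0.15}, {"grip": 1, "tx": 0.095, "ty": -0.005, "tz": 0, "turn": 0.2}, {"grip": 1, "tx": 0.119, "ty": -0.003, "tz": 0, "turn": 0.25}, {"grip": 1, "tx": 0.143, "ty": 0, "tz": 0, "turn": 0.3}, {"grip": 1, "tx": 0.167, "ty": 0.004, "tz": 0, "turn": 0.35}, {"grip": 1, "tx": 0.19, "ty": 0.009, "tz": 0, "turn": 0.4}, {"grip": 1, "tx": 0.213, "ty": 0.016, "tz": 0, "turn": 0.45}, {"grip": 1, "tx": 0.23, "ty": 0.022, "tz": 0, "turn": 0.485}, {"grip": 1, "tx": 0.242, "ty": 0.026, "tz": 0, "turn": 0.51}, {"grip": 1, "tx": 0.25, "ty": 0.03, "tz": 0, "turn": 0.533}, {"grip": 1, "tx": 0.256, "ty": 0.033, "tz": 0, "turn": 0.545}, {"grip": 1, "tx": 0.261, "ty": 0.035, "tz": 0, "turn": 0.558}, {"grip": 1, "tx": 0.261, "ty": 0.035, "tz": 0, "turn": 0.558}]'

```text
clock: 19.85
position: [0.6671, 0.0673, 0.2139]
ee_rot: [-1.132, 2.929, 0.01]
force: [2.7, -4.2, 1.6]
width: 0.124
```

Request:
drive_tool --increments '[{"grip": 1, "tx": 0.005, "ty": 0.003, "tz": 0, "turn": 0.012}, {"grip": 1, "tx": 0.011, "ty": 0.005, "tz": 0, "turn": 0.025}, {"grip": 1, "tx": 0.016, "ty": 0.007, "tz": 0, "turn": 0.03}, {"grip": 1, "tx": 0.016, "ty": 0.007, "tz": 0, "turn": 0.03}]'

```text
clock: 20.25
position: [0.6739, 0.0705, 0.2139]
ee_rot: [-1.178, 2.91, 0.011]
force: [1.4, -2.8, 2.1]
width: 0.122
```

Request:
drive_tool --increments '[{"grip": 1, "tx": 0.004, "ty": 0.002, "tz": 0, "turn": 0.01}, {"grip": 1, "tx": 0.008, "ty": 0.004, "tz": 0, "turn": 0.015}, {"grip": 1, "tx": 0.008, "ty": 0.004, "tz": 0, "turn": 0.015}]'

```text
clock: 20.55
position: [0.6752, 0.0712, 0.2139]
ee_rot: [1.201, -2.901, -0.011]
force: [-8.4, -6.0, 9.0]
width: 0.127
```

Request:
drive_tool --increments '[{"grip": 0.3, "tx": 0, "ty": 0, "tz": 0, "turn": 0}, {"grip": 0, "tx": 0, "ty": 0, "tz": 0, "turn": 0}, {"grip": 0, "tx": 0, "ty": 0, "tz": 0, "turn": 0}, {"grip": 0, "tx": 0, "ty": 0, "tz": 0, "turn": 0}, {"grip": 0, "tx": 0, "ty": 0, "tz": 0.08, "turn": 0}, {"grip": 0, "tx": 0, "ty": 0, "tz": 0.18, "turn": 0}, {"grip": 0, "tx": 0, "ty": 0, "tz": 0.3, "turn": 0}, {"grip": 0, "tx": 0, "ty": 0, "tz": 0.4, "turn": 0}, {"grip": 0, "tx": -0.1, "ty": -0.1, "tz": 0.45, "turn": 0}, {"grip": 0, "tx": -0.2, "ty": -0.2, "tz": 0.45, "turn": 0}, {"grip": 0, "tx": -0.3, "ty": -0.3, "tz": 0.45, "turn": 0}, {"grip": 0, "tx": -0.3, "ty": -0.3, "tz": 0.45, "turn": 0}, {"grip": 0, "tx": -0.3, "ty": -0.3, "tz": 0.45, "turn": 0}]'

```text
clock: 21.85
position: [0.5532, -0.0522, 0.3952]
ee_rot: [1.195, -2.905, -0.01]
force: [0.8, 0.1, 0.1]
width: 0.504
```

Run:
```python
from h import *
import cv2
o=observe(); print(o["position"],o["width"],o["force"])
t=get_image("top")[:,:,::-1]; s=get_image("side")[:,:,::-1]
m=np.zeros((480,800,3),np.uint8)
m[:420,:399]=cv2.resize(t[120:260,175:308],None,fx=3,fy=3,interpolation=2)
m[:460,400:760]=cv2.resize(s[140:255,270:360],None,fx=4,fy=4,interpolation=2)
cv2.imwrite("pics/end.png",m)
T,S=cam("top"),cam("side")
for y in (44.2,42.7): # shut / 1.5deg ajar
  a=np.radians(y)
  print(y,[(proj(S,door(*H,a,0,(-.02,-.2,.246)))-(270,140))*4+(400,0),(proj(T,door(*H,a,0,(-.02,-.2,.246)))-(175,120))*3])
```

```text
[ 0.55324687 -0.05224469  0.39520287] 0.503557053957765 [0.76723825 0.06874547 0.08150534]
44.2 [array([681.23609634, 162.11951904]), array([364.63891425, 192.97660141])]
42.7 [array([679.30927695, 165.16658712]), array([368.60396582, 197.79668125])]
```

View pics/end.png

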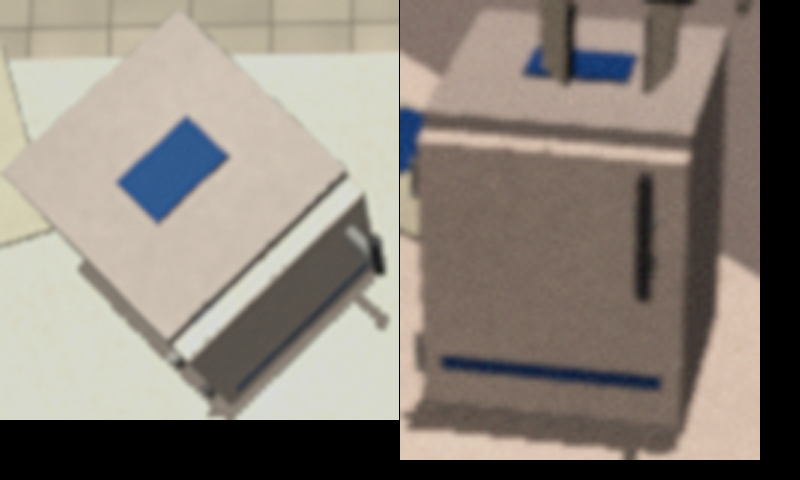

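The picture shows the door flush with the fridge: the outer corner is at (365,195) in the crop, where it was (370,203) while ajar. The gripper is clear of everything. I'm handing in.

```bash
python3 -c "
from cell import *
print(sign_off(), observe()['clock'])"
```

```text
the job is handed in; nothing more can be done
the job is handed in; nothing more can be done
```

The amber bottle is standing in the door rack and the door is shut. I handed the job in at about 22 s of the 70 s allowed; `sign_off` gave no verdict.

- **Opening:** I pinched the handle from above and swung the door to about 1.4 rad.
- **Placing:** I lifted the bottle by its cap and lowered it into the rack until I felt contact of about 10 N, then let go. The wrist picture showed it upright, with the cap where the model put it. It stood about 1–2 mm off centre across the rack and 25 mm along it.
- **Closing:** I took the handle again and swung the door slowly until it met the stop at about 10 N, then released it and backed away.
- **Last checks:** The final pictures show the door flush, about 1.5° further closed than at the start. The tool force was near zero and the gripper was clear of everything.

**Not confirmed:** With the door shut I could not see the bottle, so its final stance rests on the check before closing and the slow swing. I did not measure the other items on the table again at the end, but nothing in the moves came near them.

**Small disagreements:** The camera fits differed by 2–4 mm, and I corrected for that from the wrist camera and the handle grip. My first move call was refused for bad input and moved nothing.

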